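# Load the tall gel cassette into the reader

## Task

Slide the tall gel cassette up out of its slotted rack and stand it upright in the open slot on top of the low reader, lowering it all the way to the slot's floor before you let go. Leave the two short cassettes standing in the rack.

Things in the scene. Friction and masses are not known exactly. Their poses are not given: they have to be found in the camera images.
- tall_mid (a point): Centre of the tall gel cassette: upright flat plate, grey frame with a clear window, 70 mm wide (x), 8 mm thick (y), 130 mm tall (z, up), about 0.1 kg; this point is 65 mm above its lower edge. It starts in one of three slots of a fixed white rack whose floor is 12 mm and whose guides end 66 mm above the table, so it must rise 54 mm to come clear. Its top 64 mm stand free; grasp across the faces.
- reader_slot (a point): Centre of the slot's floor in the fixed low reader, a white box 200 x 180 x 85 mm tall. The slot opens upward amid its top: 94 mm long (along x of this point), 22 mm wide (y), z up. This floor is 12 mm above the table; straight walls rise 60 mm from it, then a 45-degree lead-in widens the mouth to 120 x 48 mm. The cassette's width goes along the slot, either face either way.
- short_a: A short gel cassette in another slot of the rack (100 x 160 mm): same look, 70 mm wide (x), 8 mm thick (y), but only 85 mm tall (z, up). Origin at the centre of its lower edge. The slots lie 50 mm apart along y and leave 3 mm of play all round. To be left in place.
- short_b: The other short gel cassette in the rack, the same as short_a: 70 x 8 x 85 mm, origin at the centre of its lower edge. To be left in place.
Things that resemble listed ones, but are neither listed nor needed, are in the scene too. Leave any yellow look-alike of the part that bears tall_mid alone.

How it is judged:
On the way:
1. the tall cassette has been lifted clear of the rack's guides (height (world z) of tall_mid above 0.14 m), for 0.2 s.
At the end, for the whole second after the job is handed in: The tall cassette stands in the reader's slot on the slot's floor (its centre within 25 mm along and 20 mm across the slot, 50 to 75 mm above the slot's floor), leaning less than 20 degrees, and both short cassettes are within 20 mm of where they stood in the rack (x of tall_mid in the frame of reader_slot between -0.025 and 0.025 m and y of tall_mid in the frame of reader_slot between -0.02 and 0.02 m and z of tall_mid in the frame of reader_slot between 0.05 and 0.075 m and angle between tall_mid's own z axis and vertical below 0.35 rad and distance of each of short_a, short_b from where it was at the start of the episode below 0.02 m); the robot touches nothing.
It fails at once if a short cassette is pulled or knocked more than 30 mm from its place (distance of any of short_a, short_b from where it was at the start of the episode above 0.03 m).
It fails at once if the tall cassette is let go while it is more than 25 mm above its resting height (height (world z) of tall_mid above 0.102 m and contact force between the fingers and tall below 0.05 N).
It also fails if it takes over 43 s, if anything falls off the work surface, if the arm or the gripper's body presses on something with over 40 N, if the wrist force passes 120 N, or if a joint passes its speed limit or range.

## Robot

A 7-joint arm with a two-finger parallel gripper is mounted at the origin on the work surface. World frame = base frame: x ahead of the robot, y to its left, z up, the work surface at z = 0. Lengths are in m, angles in rad, forces in N, time in s.
With the tool pointing down it reaches from about 0.425 to 0.8 m from the base axis. Payload 8.3 kg.
Tool frame: the origin (TCP) lies midway between the tips of the shut fingers; the grasp point (between the pads) lies manip.grip_depth behind it (manip.grip_depth is the distance from the TCP to the grasp point, in m); x points along the fingers, y is the direction in which the jaws open and shut, and the axes are right-handed (so a half turn about x gives the same grasp; the last joint's range is limited). The gripper opens to 85 mm and grips with 20 to 120 N. Pads are 22 mm wide; open, the fingers measure 114 mm over their backs; the gripper's body (76 mm by 85 mm) begins 54 mm behind the grasp point. The pads swing forward as they close: fully open they stand 13 mm farther back than shut.
Start: joints at [-1.295, 0.383, 0.016, 1.37, -0.006, 1.388, -0.046], TCP at [0.208, 0.589, 0.231] pointing down, gripper open.
Joint ranges: [-2.95, 2.95], [-0.25, 2.06], [-1.52, 1.56], [0.18, 2.33], [-1.44, 4.58], [0.02, 2.06], [-3.01, 3.01]. Speed limits (rad/s): [2.39, 2.39, 3.01, 3.01, 3.14, 3.14, 3.14].

## Interface

Orientations are given as a unit quaternion [w, x, y, z].
In Python, from cell import manip gives the robot as it stands.
- The arm moves only by the tool apply_moves, never from a script. Its argument "deltas" is one flat list of numbers, 6 for each row, row after row: the shift along the world's x, y, z in cm, then the turn, a rotation vector about the world's x, y, z in degrees. A call has 1 to 10 rows; each row is the pose to reach, as a shift and turn from the pose measured when the call began; what a row does not reach only later rows make up. A row lasts 1/8 s, in which the tool goes at most 62.5 mm and 10.7 degrees, less where a joint would pass 70% of its speed; a pose out of reach is approached as far as the arm can. A call with a gripper value outside its range is refused whole. "jaw" is the closure, from -1 (fully open) to 1 (shut), set as the call begins (left out, the last holds). The fingers move at their own pace and stop on an object; the grip force is fixed at half the most. Time passes only in rows, so rows that repeat a pose let the fingers close. It gives the time, the measured TCP pose, the force and the opening at its end, in the units of the state.
- manip.get_state(): the state, without advancing time (a new reading comes with each control period).
- manip.get_image(name): name is "scene" or "top" or "wrist"; returns (picture, depth): 480x640x3 uint8, blue, green, red; 480x640 float32, m along the optical axis (not along the pixel's ray), 0 where there is no reading.
- manip.calibration(name): a dict with "fovy" (degrees; the focal length in pixels is half the picture's height over the tangent of half this angle, whatever the lens; pixels are square), "cx", "cy" (the principal point, pixels), "R" (3x3) and "t" (3): a world point X has camera coordinates R X + t; the wrist camera has in their place "tool_from_camera" (4x4, takes a point from camera to tool coordinates, whose origin is the TCP and whose axes are the tool frame's). Camera axes: x right, y down, z forward; pixel columns grow to the right and rows downward; lengths in m; the calibration is good to about 2 mm. A picture is of the moment at which its call begins: read the wrist's pose just before it. calibration takes no time and is no camera call.
- manip.finish_job(): hands the job in, once; it reports no verdict.
The state is a dict: "t": time; "q": joint angles; "dq": joint speeds; "joint_torque": joint torques, N m; "position": TCP position; "eef_rot": TCP orientation; "contact_force": force on the tool from outside, world axes, zero at the start; "ft_torque": the same for the moment, N m; "gripper_width": finger opening in m.
Only numpy, scipy, OpenCV 4.12 (cv2) and the standard library are available. Lean on these libraries where they do the work, as an engineer would, in place of code of your own. Each camera call takes 0.05 s, during which the arm holds its last target.

## Working session

There is one attempt and no reset: what is moved stays moved. The work goes in short steps, Python scripts to look and compute and a tool call to move; the robot and the scene stay as the last step left them, time stands still between calls to the robot, and variables do not carry over. Pictures are saved under pics/ and viewed, and the job is handed in when it is done.

Besides the shell and the picture viewer there is one more tool, called after "Call:" by a JSON object that holds its "fn" and its "kwargs", one argument or row to a line. apply_moves: Moves the arm, as the interface text tells. Its arguments: {"type":"object","properties":{"deltas":{"type":"array"},"jaw":{"type":"number"}},"required":["deltas"]}

```bash
mkdir -p pics; ls; cat > h.py <<'E'
import numpy as np, cv2
from cell import manip
def grab(n,tag):
    s=manip.get_state(); im,d=manip.get_image(n); cv2.imwrite(f'pics/{tag}.png',im); np.savez(f'{tag}.npz',im=im,d=d,p=s['position'],r=s['eef_rot']); return im,d
def pts(n,d):
    c=manip.calibration(n); f=240/np.tan(np.radians(c['fovy'])/2)
    v,u=np.mgrid[:480,:640]
    P=np.stack([(u-c['cx'])/f*d,(v-c['cy'])/f*d,d],-1)
    return (P-c['t'])@np.array(c['R'])   # R^T(P-t)
E
python3 - <<'E'
from h import *
print(manip.get_state(), manip.grip_depth)
for n in('scene','top'):
    grab(n,n+'0'); print(manip.calibration(n))
E
```

```text
pics
{'t': 0.0, 'q': array([-1.29490188,  0.38423804,  0.01637187,  1.37117619, -0.00632316,
        1.38821881, -0.04650419]), 'dq': array([ 0.0008272 ,  0.00179835,  0.00064355,  0.00012486, -0.00164966,
        0.00094712, -0.00029692]), 'joint_torque': array([-1.20184959e-05, -6.27586126e+01,  8.43770374e-01, -3.71825159e+01,
        1.63374381e-02,  1.44020506e-02, -2.84677105e-05]), 'position': array([0.20750446, 0.58899723, 0.23026895]), 'eef_rot': array([ 0.69687477,  0.11849496,  0.69710266, -0.11988486]), 'contact_force': array([-0.57990553, -0.72435064, -0.20767182]), 'ft_torque': array([ 0.02923657, -0.06169433, -0.01631344]), 'gripper_width': 0.08499565681692632} 0.0187
{'fovy': 50.82320842546437, 'cx': 318.00450338211675, 'cy': 239.97458767353538, 'R': array([[ 0.29474525,  0.95556626,  0.00428441],
       [ 0.77594965, -0.23672081, -0.58469257],
       [-0.55769828,  0.17565984, -0.81124364]]), 't': array([-0.1708347 , -0.40581825,  1.21342242])}
{'fovy': 46.590874253273164, 'cx': 314.57645027251016, 'cy': 244.73995123764593, 'R': array([[-0.1079347 , -0.99413829, -0.00625831],
       [-0.97330665,  0.10695132, -0.20306548],
       [ 0.2025445 , -0.01582656, -0.97914516]]), 't': array([0.03343464, 0.5733223 , 0.93690925])}
```

View pics/scene0.png

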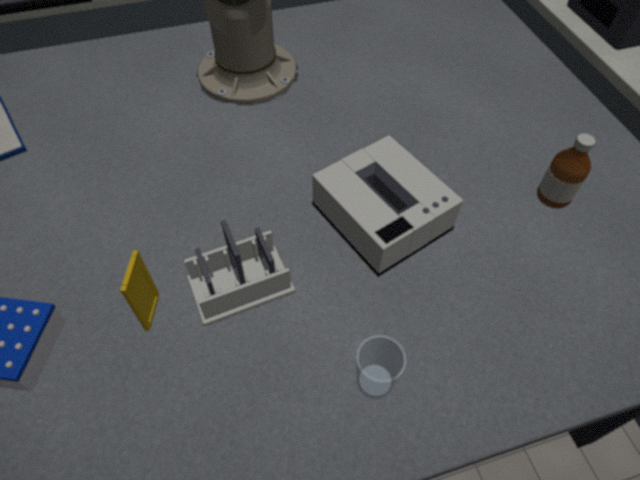

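View pics/top0.png

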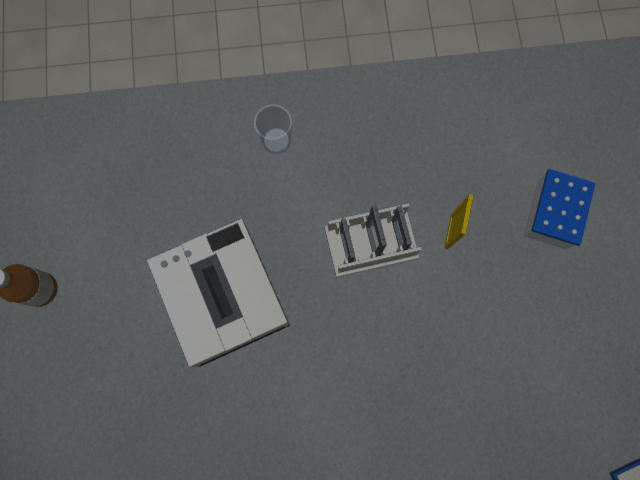

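The scene view shows the rack at about (240,275) with three grey cassettes. The middle one at (233,250) looks tallest. The yellow look-alike stands apart at (140,290), and the reader slot is at (387,188). Next I'll check heights from depth and take an enlarged crop.

```bash
python3 - <<'E'
from h import *
a=np.load('scene0.npz');b=np.load('top0.npz')
A=cv2.resize(a['im'][210:330,170:310],None,fx=4,fy=4,interpolation=cv2.INTER_CUBIC)[:, :560]
cv2.imwrite('pics/cropA.png',A)
B=cv2.resize(b['im'][190:290,310:430],None,fx=5,fy=5,interpolation=cv2.INTER_CUBIC)
cv2.imwrite('pics/cropB.png',B)
for n,z,(r0,r1,c0,c1) in(('scene',a,(210,330,170,310)),('top',b,(190,290,310,430))):
    W=pts(n,z['d']);S=W[r0:r1,c0:c1].reshape(-1,3);d=z['d'][r0:r1,c0:c1].ravel()
    S=S[d>0]
    for lo,hi in((.015,.064),(.06,.07),(.072,.092),(.092,.102),(.105,.135),(.135,.15)):
        q=S[(S[:,2]>lo)&(S[:,2]<hi)]
        print(n,lo,len(q), q.min(0).round(3) if len(q) else'',q.max(0).round(3) if len(q) else '',np.median(q,0).round(3) if len(q) else '')
    Wt=W[...,2]
    print('table z',np.median(Wt[300:330,330:400]) )
E
```

```text
scene 0.015 2821 [ 0.529 -0.216  0.015] [ 0.634 -0.058  0.064] [ 0.616 -0.141  0.041]
scene 0.06 1049 [ 0.529 -0.216  0.06 ] [ 0.634 -0.059  0.07 ] [ 0.614 -0.142  0.065]
scene 0.072 220 [ 0.542 -0.195  0.072] [ 0.623 -0.08   0.092] [ 0.608 -0.131  0.082]
scene 0.092 438 [ 0.54  -0.195  0.092] [ 0.622 -0.081  0.101] [ 0.585 -0.137  0.096]
scene 0.105 119 [ 0.547 -0.145  0.106] [ 0.617 -0.13   0.135] [ 0.614 -0.137  0.121]
scene 0.135 226 [ 0.546 -0.146  0.135] [ 0.617 -0.13   0.144] [ 0.585 -0.138  0.141]
table z -0.0002818959493627835
top 0.015 1374 [ 0.523 -0.216  0.015] [ 0.629 -0.054  0.064] [ 0.578 -0.133  0.038]
top 0.06 802 [ 0.526 -0.216  0.06 ] [ 0.63  -0.057  0.07 ] [ 0.549 -0.132  0.066]
top 0.072 219 [ 0.537 -0.191  0.072] [ 0.618 -0.079  0.092] [ 0.577 -0.136  0.083]
top 0.092 436 [ 0.538 -0.193  0.092] [ 0.619 -0.079  0.102] [ 0.577 -0.135  0.097]
top 0.105 103 [ 0.543 -0.144  0.106] [ 0.612 -0.128  0.135] [ 0.572 -0.133  0.123]
top 0.135 229 [ 0.544 -0.144  0.135] [ 0.614 -0.129  0.147] [ 0.578 -0.136  0.142]
table z 0.0006018698418584196
```

View pics/cropA.png

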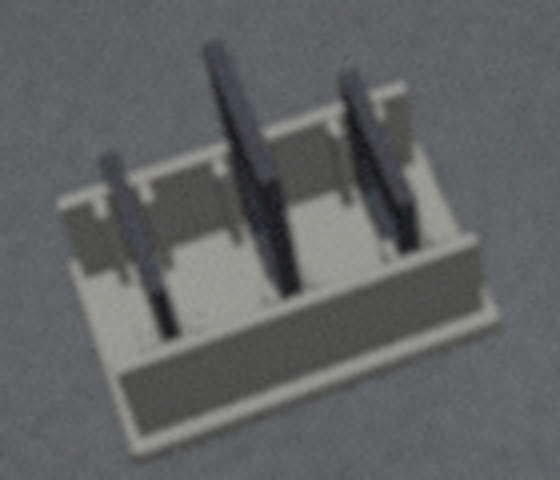

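View pics/cropB.png

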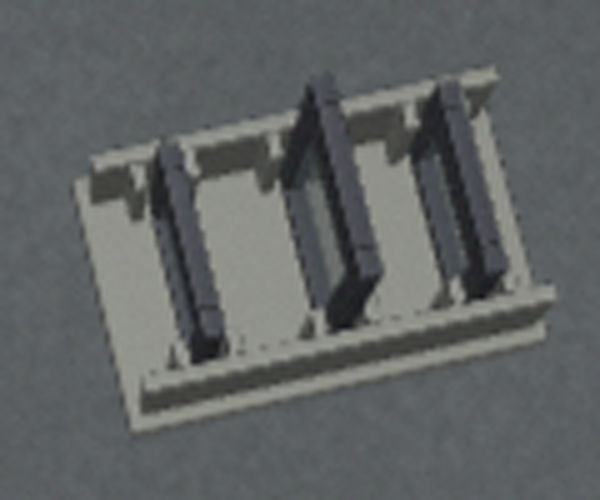

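The crops confirm it: the middle cassette tops out at z≈0.142 and the outer two at ≈0.097, so the middle one is the tall cassette. Next I'll fit its top edge and the slot.

```bash
cat > fit.py <<'E'
from h import *
a=np.load('scene0.npz');b=np.load('top0.npz')
def line(q):
    m=q[:,:2];(c,s,ang)=cv2.minAreaRect((m*1000).astype(np.float32))
    u=np.linalg.svd(m-m.mean(0))[2][0]
    u=u*np.sign(u[0]); return np.round(c,1),np.round(s,1),np.degrees(np.arctan2(u[1],u[0])).round(2),np.median(q[:,2]).round(4)
for n,z in(('scene',a),('top',b)):
    W=pts(n,z['d']).reshape(-1,3);W=W[z['d'].ravel()>0]
    def box(x0,x1,y0,y1,z0,z1):return W[(W[:,0]>x0)&(W[:,0]<x1)&(W[:,1]>y0)&(W[:,1]<y1)&(W[:,2]>z0)&(W[:,2]<z1)]
    print(n,'tall',line(box(.5,.67,-.16,-.11,.137,.148)))
    print(n,'shortL',line(box(.5,.67,-.11,-.06,.093,.102)),'shortR',line(box(.5,.67,-.23,-.16,.093,.102)))
    r=box(.3,.8,.0,.4,.08,.09); print(n,'readertop',len(r),line(r))
    f=box(.3,.8,.05,.35,.006,.02)
    # restrict to floor inside reader
    (c,s,ang)=cv2.minAreaRect((r[:,:2]*1000).astype(np.float32))
    f=W[(np.hypot(*(W[:,:2]-np.array(c)/1000).T)<.06)&(W[:,2]<.079)]
    print(' in-slot pts',len(f),np.histogram(f[:,2],bins=8))
    print(' mouth',line(f))
    g=f[f[:,2]<.018]; print(' floor',len(g),line(g) if len(g)>5 else '')
    g=f[(f[:,2]>.03)&(f[:,2]<.068)]; print(' walls',len(g),line(g) if len(g)>5 else '')
E
python3 fit.py
```

```text
scene tall (array([ 581.3, -137.6]), array([70.5,  8.3]), np.float64(6.7), np.float64(0.1413))
scene shortL (array([575.1, -88.1]), array([70.2,  8.3]), np.float64(6.38), np.float64(0.0963)) shortR (array([ 586.5, -187.3]), array([70.9,  7.9]), np.float64(6.52), np.float64(0.0964))
scene readertop 8134 (array([594.7, 139.5]), array([242.5, 423.7]), np.float64(-15.47), np.float64(0.0846))
 in-slot pts 2528 (array([974, 198, 195, 205, 206, 223, 218, 309]), array([-0.00504022,  0.00546459,  0.01596939,  0.0264742 ,  0.036979  ,
        0.04748381,  0.05798862,  0.06849342,  0.07899823]))
 mouth (array([600.7, 144.7]), array([103.6, 119.2]), np.float64(-81.76), np.float64(0.021))
 floor 1210 (array([624.2, 138.1]), array([119.6,  59.3]), np.float64(-85.04), np.float64(0.0003))
 walls 764 (array([596.2, 136. ]), array([ 62.7, 111.4]), np.float64(-81.76), np.float64(0.0495))
top tall (array([ 578.7, -136.2]), array([71.1,  8.3]), np.float64(6.71), np.float64(0.1423))
top shortL (array([572.6, -86.5]), array([69.7,  8.3]), np.float64(6.75), np.float64(0.0973)) shortR (array([ 584. , -185.8]), array([69.7,  9.1]), np.float64(6.51), np.float64(0.0973))
top readertop 10865 (array([593.2, 139.9]), array([242.7, 424.5]), np.float64(-3.67), np.float64(0.0856))
 in-slot pts 550 (array([227,  76,  22,  16,  20,  18,  20, 151]), array([-0.00519789,  0.00532649,  0.01585087,  0.02637525,  0.03689963,
        0.04742401,  0.05794839,  0.06847277,  0.07899715]))
 mouth (array([598.8, 145.5]), array([102.7, 119.1]), np.float64(-13.57), np.float64(0.0132))
 floor 309 (array([603.5, 144.4]), array([ 96.2, 114.5]), np.float64(-8.87), np.float64(0.0015))
 walls 66 (array([576.3, 126.6]), array([ 20. , 111.9]), np.float64(-53.51), np.float64(0.0508))
```

```bash
python3 - <<'E'
from h import *
b=np.load('top0.npz');a=np.load('scene0.npz')
cv2.imwrite('pics/cropC.png',cv2.resize(b['im'][210:370,140:300],None,fx=3.7,fy=3.7,interpolation=cv2.INTER_CUBIC))
from scipy.spatial.transform import Rotation as R
q=manip.get_state()['eef_rot'];print(R.from_quat(q[[1,2,3,0]]).as_matrix().round(3))
E
```

```text
[[-0.001  0.332  0.943]
 [-0.002  0.943 -0.332]
 [-1.    -0.002  0.   ]]
```

View pics/cropC.png

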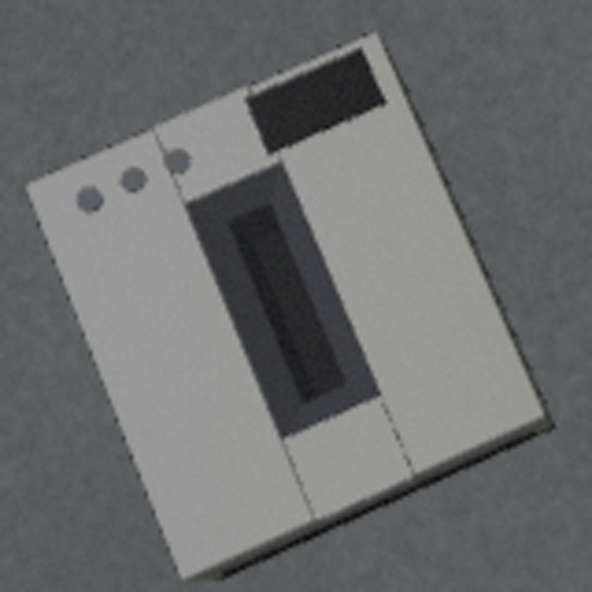

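The top view crop shows the reader slot mouth with corners near crop (187,203), (283,163), (380,395), (287,437). I'll isolate the reader and its mouth by component.

```bash
cat > fit2.py <<'E'
from h import *
for n,seed in(('scene',(340,185)),('top',(185,300))):
    z=np.load(n+'0.npz');W=pts(n,z['d'])
    m=((abs(W[...,2]-.085)<.004)&(z['d']>0)).astype(np.uint8)
    _,l=cv2.connectedComponents(m); m=(l==l[seed[1],seed[0]]).astype(np.uint8)
    c,s,a=cv2.minAreaRect((W[m>0][:,:2]*1000).astype(np.float32)); print(n,'top',np.round(c,1),np.round(s,1),round(a,2))
    cs,h=cv2.findContours(m,cv2.RETR_CCOMP,cv2.CHAIN_APPROX_NONE)
    k=max((i for i in range(len(cs)) if h[0][i][3]>=0),key=lambda i:cv2.contourArea(cs[i]))
    P=cs[k][:,0]; Q=W[P[:,1],P[:,0]]
    c,s,a=cv2.minAreaRect((Q[:,:2]*1000).astype(np.float32)); print(n,'mouth',np.round(c,1),np.round(s,1),round(a,2))
E
python3 fit2.py
```

```text
scene top [510.2 146.9] [202.3 182.5] 18.28
scene mouth [510.7 146.5] [120.1  47.3] 17.84
top top [508.  148.4] [200.9 180.2] 18.15
top mouth [508.1 147.4] [115.   45.3] 18.58
```

Call:
{"fn": "apply_moves", "kwargs": {
  "deltas": [2.4,-4.6,0.3,0,0,2,4.8,-9.2,0.6,0,0,4,7.2,-13.8,0.9,0,0,6,9.6,-18.4,1.2,0,0,8,12,-23,1.5,0,0,10,14.4,-27.6,1.5,0,0,12,16.8,-32.2,1.5,0,0,14,19.2,-36.8,1.5,0,0,16,21.6,-41.4,1.5,0,0,18,24,-46,1.5,0,0,20],
  "jaw": -1
}}

```text
t: 1.35
position: [0.4478, 0.1274, 0.2452]
eef_rot: [0.707, -0.005, 0.707, 0.004]
contact_force: [0.8, 0.9, 0.7]
gripper_width: 0.0854
```

Call:
{"fn": "apply_moves", "kwargs": {
  "deltas": [2,-4,-0.5,0,0,1,4,-8,-1,0,0,2,6,-12,-1.5,0,0,3,8,-16,-2,0,0,4,10,-20,-2.5,0,0,5,12,-24,-3,0,0,6,13.2,-26.4,-3.5,0,0,6,13.2,-26.4,-3.5,0,0,6,13.2,-26.4,-3.5,0,0,6],
  "jaw": 0
}}

```text
t: 2.48
position: [0.5796, -0.1357, 0.2099]
eef_rot: [0.706, -0.042, 0.706, 0.041]
contact_force: [0.6, 0.6, 0.4]
gripper_width: 0.0427
```

```bash
python3 - <<'E'
from h import *
from scipy.spatial.transform import Rotation as R
im,d=grab('wrist','w1'); s=manip.get_state()
q=s['eef_rot'];M=R.from_quat(q[[1,2,3,0]]).as_matrix();print(s['position'],M.round(3),s['gripper_width'],s['t'])
c=manip.calibration('wrist');T=np.array(c['tool_from_camera']);f=240/np.tan(np.radians(c['fovy'])/2)
v,u=np.mgrid[:480,:640];P=np.stack([(u-c['cx'])/f*d,(v-c['cy'])/f*d,d],-1)
W=((P@T[:3,:3].T+T[:3,3])@M.T+s['position']).reshape(-1,3)[d.ravel()>0]
for z0,z1,y0,y1 in((.137,.148,-.17,-.11),):
    k=W[(W[:,2]>z0)&(W[:,2]<z1)&(W[:,1]>y0)&(W[:,1]<y1)&(W[:,0]>.5)&(W[:,0]<.65)]
    print(len(k)); 
    if len(k)>10: print(cv2.minAreaRect((k[:,:2]*1000).astype(np.float32)),np.median(k[:,2]))
E
```

```text
[ 0.57973478 -0.13520265  0.21013293] [[-0.    -0.118  0.993]
 [-0.001  0.993  0.118]
 [-1.    -0.001 -0.   ]] 0.04261843505752103 2.525
1809
((578.1005859375, -138.3663787841797), (70.2952651977539, 7.666041851043701), 6.75430965423584) 0.14263448275511809
```

View pics/w1.png

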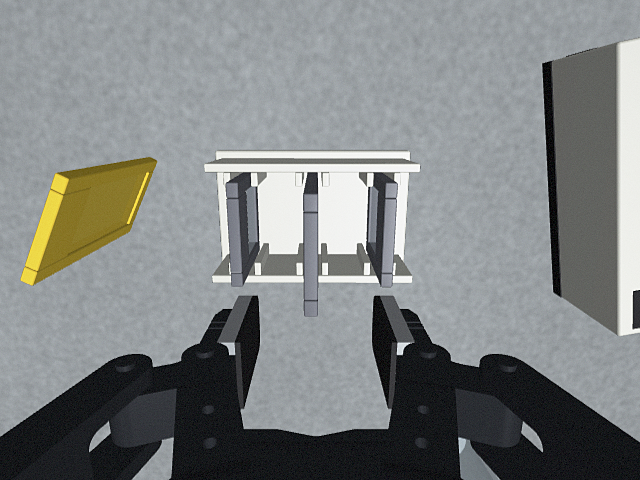

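The wrist view puts the tall cassette at u≈310, between the pads at 248 and 385, with the short ones at 238 and 382. It needs about 2 mm of -y correction before I descend.

Call:
{"fn": "apply_moves", "kwargs": {
  "deltas": [0,-0.2,-2,0,0,0,0,-0.2,-4,0,0,0,0,-0.2,-6,0,0,0,0,-0.2,-8,0,0,0,0,-0.2,-9.5,0,0,0,0,-0.2,-10.4,0,0,0,0,-0.2,-10.4,0,0,0,0,-0.2,-10.4,0,0,0]
}}

```text
t: 3.52
position: [0.5802, -0.1373, 0.1069]
eef_rot: [0.706, -0.042, 0.706, 0.041]
contact_force: [-0.9, 0.5, -0.5]
gripper_width: 0.0424
```

Call:
{"fn": "apply_moves", "kwargs": {
  "deltas": [0,0,0,0,0,0,0,0,0,0,0,0,0,0,0,0,0,0,0,0,0,0,0,0,0,0,0,0,0,0,0,0,0,0,0,0,0,0,0,0,0,0,0,0,0,0,0,0],
  "jaw": 1
}}

```text
t: 4.53
position: [0.5806, -0.1376, 0.1075]
eef_rot: [0.707, -0.042, 0.705, 0.041]
contact_force: [-0.4, -0.9, 5.4]
gripper_width: 0.0074
```

Gripped at an opening of 7.4 mm. Next is a straight lift.

Call:
{"fn": "apply_moves", "kwargs": {
  "deltas": [0,0,0.7,0,0,0,0,0,1.7,0,0,0,0,0,2.7,0,0,0,0,0,3.7,0,0,0,0,0,4.9,0,0,0,0,0,6.1,0,0,0,0,0,7.5,0,0,0,0,0,9,0,0,0,0,0,10.5,0,0,0,0,0,10.5,0,0,0]
}}

```text
t: 5.78
position: [0.5814, -0.1379, 0.2141]
eef_rot: [0.708, -0.042, 0.704, 0.041]
contact_force: [0.8, -0.6, -0.8]
gripper_width: 0.0072
```

```bash
python3 - <<'E'
from h import *
grab('scene','s2');im,d=grab('wrist','w2');s=manip.get_state();print(s['position'],s['contact_force'],s['gripper_width'])
a=np.load('s2.npz')['im'];b=im
cv2.imwrite('pics/c2.png',np.hstack([cv2.resize(a,(400,300)),cv2.resize(b,(400,300))]))
E
```

```text
[ 0.58058185 -0.1375077   0.21232656] [ 0.3178748  -0.59415097 -1.42796864] 0.007410186730317919
```

View pics/c2.png

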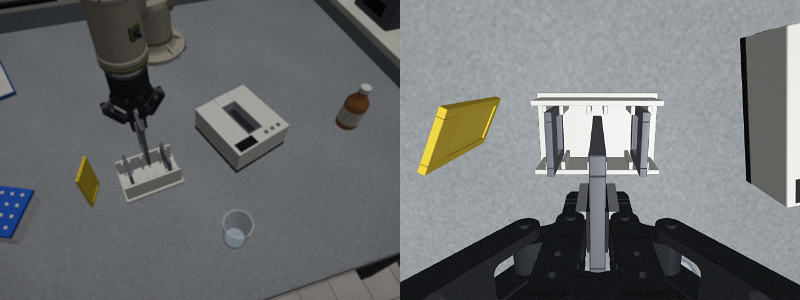

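The cassette is held and clear of the rack. The short ones still stand, at (548,140) and (640,140) in the wrist half. Next I'll carry it over the reader.

Call:
{"fn": "apply_moves", "kwargs": {
  "deltas": [0,0,1.5,0,0,0,-0.7,2.8,2,0,0,1,-1.6,6.4,2,0,0,2.5,-2.6,10.4,2,0,0,4,-3.6,14.4,2,0,0,5.5,-4.6,18.4,2,0,0,7,-5.6,22.4,2,0,0,8.5,-6.5,26,2,0,0,10,-7.1,28.4,2,0,0,11.5,-7.1,28.4,2,0,0,11.5]
}}

```text
t: 7.12
position: [0.5091, 0.1484, 0.2325]
eef_rot: [0.699, -0.114, 0.697, 0.113]
contact_force: [0.4, -0.1, -0.8]
gripper_width: 0.0071
```

```bash
cat > chk.py <<'E'
from h import *
from scipy.spatial.transform import Rotation as R
import sys
tag=sys.argv[1]
im,d=grab('wrist','w'+tag); s=manip.get_state()
q=s['eef_rot'];M=R.from_quat(q[[1,2,3,0]]).as_matrix();print(s['position'],M.round(3),s['gripper_width'],s['t'],s['contact_force'])
ims,ds=grab('scene','s'+tag); imt,dt=grab('top','t'+tag)
cv2.imwrite(f'pics/c{tag}.png',np.hstack([cv2.resize(ims[100:340,220:540],(400,300)),cv2.resize(im,(400,300))]))
c=manip.calibration('wrist');T=np.array(c['tool_from_camera']);f=240/np.tan(np.radians(c['fovy'])/2)
v,u=np.mgrid[:480,:640];P=np.stack([(u-c['cx'])/f*d,(v-c['cy'])/f*d,d],-1)
W=((P@T[:3,:3].T+T[:3,3])@M.T+s['position'])
W[d<=0]=np.nan
for n,X in(('wrist',W),('scene',pts('scene',ds)),('top',pts('top',dt))):
    # mouth edge at reader top
    X=X.reshape(-1,3)
    L=X-np.array([.509,.147,0]); a=np.radians(18.2); lx=L[:,0]*np.cos(a)+L[:,1]*np.sin(a); ly=-L[:,0]*np.sin(a)+L[:,1]*np.cos(a)
    k=(abs(lx)<.05)&(abs(ly)<.012)&(X[:,2]>.075)&(X[:,2]<.3)
    o=np.c_[lx,ly,X[:,2]][k]
    if len(o): print(n,len(o),'held pts lo',np.nanpercentile(o,2,axis=0).round(4),'hi',np.nanpercentile(o,98,axis=0).round(4))
E
python3 chk.py 3
```

```text
[0.50966579 0.14650649 0.23249667] [[ 0.002 -0.314  0.949]
 [-0.001  0.949  0.314]
 [-1.    -0.002  0.002]] 0.00726379084526455 7.175 [ 0.44755479 -0.47049584 -1.24636011]
wrist 12657 held pts lo [-0.0373 -0.0109  0.1462] hi [0.0215 0.0114 0.2985]
scene 2232 held pts lo [-0.0324 -0.0105  0.1392] hi [0.036  0.0081 0.2905]
top 478 held pts lo [-0.0362 -0.0115  0.0759] hi [0.0119 0.0034 0.27  ]
```

View pics/c3.png

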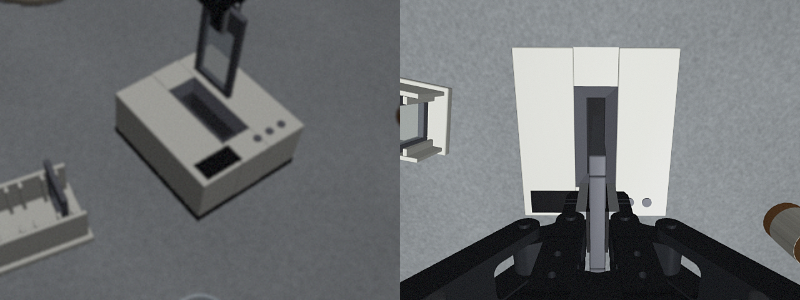

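View pics/w3.png

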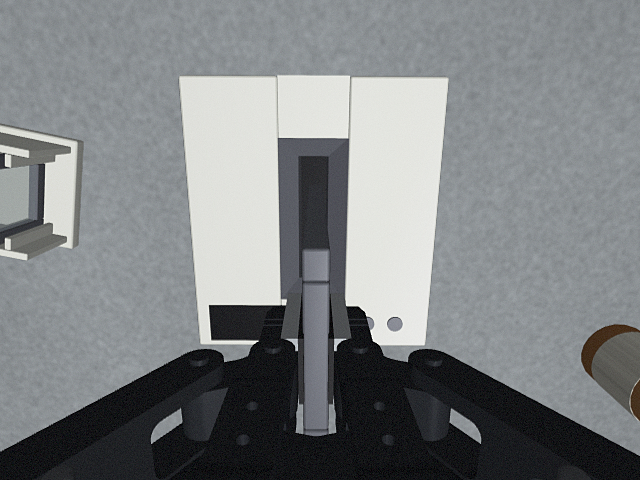

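The plate (u≈316) is lined up with the slot mouth (u 279–350, centre 314). The short cassette in view is undisturbed. Lowering now.

Call:
{"fn": "apply_moves", "kwargs": {
  "deltas": [0,0,-1.5,0,0,0,0,0,-3,0,0,0,0,0,-4.5,0,0,0,0,0,-6,0,0,0,0,0,-7.3,0,0,0,0,0,-8.6,0,0,0,0,0,-9.8,0,0,0,0,0,-10.8,0,0,0,0,0,-11.6,0,0,0,0,0,-11.6,0,0,0]
}}

```text
t: 8.52
position: [0.5098, 0.1447, 0.1159]
eef_rot: [0.699, -0.112, 0.698, 0.111]
contact_force: [0.3, -0.1, -0.8]
gripper_width: 0.007
```

Call:
{"fn": "apply_moves", "kwargs": {
  "deltas": [0,0,-0.2,0,0,0,0,0,-0.4,0,0,0,0,0,-0.6,0,0,0,0,0,-0.7,0,0,0,0,0,-0.7,0,0,0,0,0,-0.7,0,0,0]
}}

```text
t: 9.28
position: [0.5098, 0.1447, 0.109]
eef_rot: [0.699, -0.112, 0.698, 0.111]
contact_force: [-0.9, 0.4, -1.9]
gripper_width: 0.0071
```

Call:
{"fn": "apply_moves", "kwargs": {
  "deltas": [0,0,-0.1,0,0,0,0,0,-0.2,0,0,0,0,0,-0.3,0,0,0,0,0,-0.3,0,0,0]
}}

```text
t: 9.78
position: [0.5102, 0.1448, 0.1075]
eef_rot: [0.699, -0.112, 0.697, 0.111]
contact_force: [-5.6, -2.3, 11.8]
gripper_width: 0.007
```

```bash
python3 - <<'E'
from h import *
from scipy.spatial.transform import Rotation as R
im,d=grab('wrist','w5'); s=manip.get_state();print(s['position'],s['contact_force'],s['t'])
q=s['eef_rot'];M=R.from_quat(q[[1,2,3,0]]).as_matrix()
c=manip.calibration('wrist');T=np.array(c['tool_from_camera']);f=240/np.tan(np.radians(c['fovy'])/2)
v,u=np.mgrid[:480,:640];P=np.stack([(u-c['cx'])/f*d,(v-c['cy'])/f*d,d],-1)
W=((P@T[:3,:3].T+T[:3,3])@M.T+s['position'])
for r in(250,300,330,360,400,420): print(r,W[r,316].round(4))
E
```

```text
[0.51021375 0.1448276  0.10747029] [-5.13231182 -1.2791841  12.93465019] 9.825
250 [0.4743 0.1336 0.1433]
300 [0.4885 0.1382 0.1429]
330 [0.4978 0.1413 0.1423]
360 [0.5074 0.1444 0.1422]
400 [0.5195 0.1483 0.1439]
420 [0.528  0.1511 0.1417]
```

View pics/w5.png

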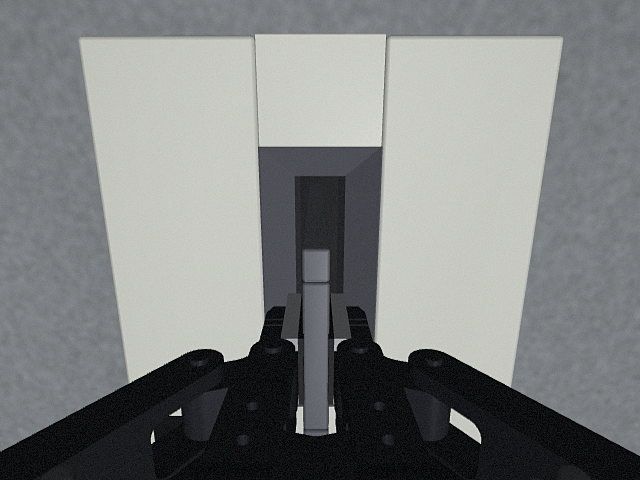

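It's on the floor: 12 N of upward reaction, and the top edge is at z≈0.142, as it was in the rack. Releasing and retreating.

Call:
{"fn": "apply_moves", "kwargs": {
  "deltas": [0,0,0.1,0,0,0,0,0,0.1,0,0,0,0,0,0.1,0,0,0,0,0,0.1,0,0,0,0,0,0.1,0,0,0,0,0,0.1,0,0,0,0,0,0.1,0,0,0,0,0,0.1,0,0,0],
  "jaw": -1
}}

```text
t: 10.82
position: [0.5102, 0.1448, 0.1084]
eef_rot: [0.699, -0.112, 0.697, 0.111]
contact_force: [0.4, 0.4, 0.8]
gripper_width: 0.0851
```

Call:
{"fn": "apply_moves", "kwargs": {
  "deltas": [0,0,1,0,0,0,0,0,2.5,0,0,0,0,0,4.5,0,0,0,0,0,7,0,0,0,0,0,9.5,0,0,0,0,0,12,0,0,0,0,0,14,0,0,0,0,0,15,0,0,0,0,0,15,0,0,0,0,0,15,0,0,0]
}}

```text
t: 12.08
position: [0.5098, 0.1448, 0.2577]
eef_rot: [0.699, -0.112, 0.698, 0.111]
contact_force: [0.1, 0.1, -0.7]
gripper_width: 0.0855
```

```bash
python3 chk.py 6; python3 - <<'E'
from h import *
for n in('scene','top'):
    z=np.load(n[0]+'6.npz');X=pts(n,z['d']).reshape(-1,3);X=X[z['d'].ravel()>0]
    def box(c,r,z0,z1):
        k=X[(np.hypot(X[:,0]-c[0],X[:,1]-c[1])<r)&(X[:,2]>z0)&(X[:,2]<z1)]
        return len(k),[np.round(t,1) for t in cv2.minAreaRect((k[:,:2]*1000).astype(np.float32))] if len(k)>5 else '',np.median(k[:,2]) if len(k) else ''
    print(n,'tall top',box((.509,.147),.06,.135,.15),'L',box((.574,-.087),.05,.093,.102),'R',box((.585,-.1865),.05,.093,.102))
E
```

```text
[0.50975043 0.14471998 0.25756122] [[ 0.001 -0.311  0.95 ]
 [-0.002  0.95   0.311]
 [-1.    -0.002  0.001]] 0.08560587474042143 12.125 [0.17562679 1.40084416 0.55878443]
wrist 1424 held pts lo [-0.037  -0.0062  0.0763] hi [0.0487 0.0054 0.1437]
scene 997 held pts lo [-0.0328 -0.0075  0.0767] hi [0.0362 0.0009 0.1425]
top 400 held pts lo [-0.0359 -0.0114  0.0753] hi [0.0304 0.0029 0.1455]
scene tall top (227, [array([511.4, 145.2]), array([70.4, 10.6]), np.float64(18.2)], np.float64(0.14072947165805275)) L (198, [array([575.5, -88.1]), array([69.7,  8.4]), np.float64(6.2)], np.float64(0.09647591054880397)) R (205, [array([ 586.7, -187.3]), array([70.2,  8. ]), np.float64(6.5)], np.float64(0.09646997095269949))
top tall top (219, [array([506.2, 145.2]), array([64.5,  8.4]), np.float64(18.3)], np.float64(0.14230886986321378)) L (194, [array([572.6, -86.5]), array([70.1,  8.2]), np.float64(6.8)], np.float64(0.09736749522450361)) R (201, [array([ 583.8, -185.6]), array([69.8,  8.8]), np.float64(6.8)], np.float64(0.09718690771496086))
```

View pics/c6.png

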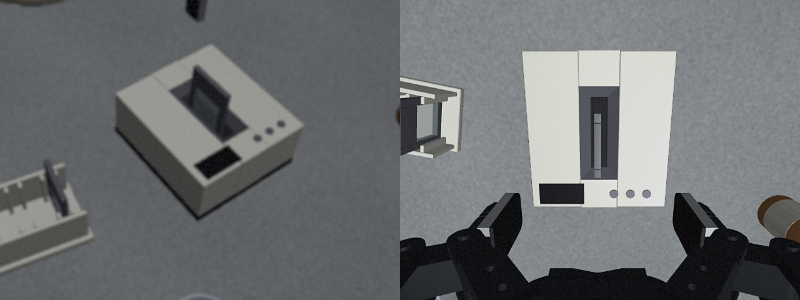

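The cassette stands upright and centred in the slot (wrist half, about (598,145)). Both short cassettes are unmoved to under 1 mm. Handing in.

```bash
python3 -c "
from cell import manip
print(manip.finish_job())"
```

```text
the job is handed in; nothing more can be done
None
```

The tall cassette (the middle one in the rack, top at z≈0.142 m) is now standing in the reader's slot, and I handed the job in at about 12 s of the 43 s allowed. I lifted it about 106 mm straight up, carried it over, and lowered it until the slot floor pushed back with about 12 N. Then I opened the gripper and pulled it back up clear.

**Final checks:**
- **Tall cassette:** its top edge is at z≈0.141–0.142 m, the same as it was in the rack. It is within about 3 mm of the slot's centre and lined up with it at 18.2°. It looks upright in the pictures; I did not measure the lean separately.
- **Short cassettes:** both are within 1 mm of where they started.
- **Gripper:** it is open, about 15 cm above where it released the cassette, and touching nothing.

**Disagreement:** the scene and top cameras differ by about 2–3 mm in absolute position, which is about the stated calibration accuracy. In the final view the top camera measured the tall cassette's top edge about 6 mm short (64.5 mm against 70 mm), so its centre reading is shifted about 5 mm from the scene camera's. I think the gripper hid part of it. All of this is well within the tolerances.

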